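Line up the seasoning pots by height

ROBOT

A 6-joint arm with a two-finger parallel gripper is mounted at the origin on the work surface. World frame = base frame: x ahead of the robot, y to its left, z up, the work surface at z = 0. Lengths are in mm, angles in rad, forces in N, time in s.
With the tool pointing down it reaches from about 350 to 775 mm from the base axis. Payload 5.5 kg.
Tool frame: the origin (TCP) lies on the centre line of the jaws, within the pads' length; the fingertips stand 17 mm ahead of it and the grasp point (between the pads) lies 2 mm behind it; z points along the fingers, y is the line along which they close (so a half turn about z gives the same grasp; the last joint's range is limited). The gripper opens to 85 mm and grips with 20 to 120 N. Pads are 22 mm wide; open, the fingers measure 114 mm over their backs; the gripper's body (76 mm by 85 mm) begins 54 mm behind the grasp point. The pads swing forward as they close: fully open they stand 13 mm farther back than shut.
Start: joints at [0.974, 0.313, 0.046, 1.304, 0, 1.431], TCP at [253.649, 516.074, 248.323] pointing down, gripper open.
Joint ranges: [-2.76, 2.76], [-0.86, 1.69], [-1.03, 1.26], [-2.2, 2.34], [-1.47, 1.5], [-3.14, 3.14]. Speed limits (rad/s): [2.57, 2.57, 3.14, 3.14, 3.14, 3.14].

INTERFACE

Orientations are given as a rotation vector (axis times angle).
In Python, from station import r gives the robot as it stands.
- The arm moves only by the tool carry_out, never from a script. Its arguments are lists of equal length, an entry for each row: "xyz": the shift along the tool's x, y, z in units of 30 mm (1.0 is 30 mm), a list of three; "dr": the turn, a rotation vector about the tool's x, y, z in rad, a list of three. In form: {"xyz": [[tx, ty, tz], ...], "dr": [[rx, ry, rz], ...]}. A call has 1 to 8 rows; each row shifts and turns the commanded pose from where the row before left it, along the tool's axes as they then stand; what a row does not reach is not made up. A row lasts 1/12 s, in which the tool goes at most 41.7 mm and 7.16 degrees, less where a joint would pass 70% of its speed; a pose out of reach is approached as far as the arm can. A call is refused whole if a number of a shift passes 1 or a number of a turn 0.125, either way. A call with a gripper value outside its range is refused whole. "claw" is the closure, from 0 (fully open) to 1 (shut), set as the call begins (left out, the last holds). The fingers move at their own pace and stop on an object; "grip_force" is the grip in N (left out, the last holds). Time passes only in rows, so rows that do not move let the fingers close. It gives the time, the measured TCP pose, the force, the opening and the grip force at its end, in the units of the state.
- r.get_state(): the state, without advancing time (a new reading comes with each control period).
- r.capture(name): name is "scene" or "side" or "wrist"; returns (picture, depth): 420x560x3 uint8, red, green, blue; 420x560 float32, mm along the optical axis (not along the pixel's ray), 0 where there is no reading.
- r.camera_info(name): a dict with "fov_y" (degrees; the focal length in pixels is half the picture's height over the tangent of half this angle, whatever the lens; pixels are square), "cx", "cy" (the principal point, pixels), "rvec" (rotation vector, rad) and "tvec" (3), from world to camera coordinates, as OpenCV has them; the wrist camera has in their place "T_tool_cam" (4x4, takes a point from camera to tool coordinates, whose origin is the TCP and whose axes are the flange's). Camera axes: x right, y down, z forward; pixel columns grow to the right and rows downward; lengths in mm; the calibration is good to about 2 mm. A picture is of the moment at which its call begins: read the wrist's pose just before it. camera_info takes no time and is no camera call.
- r.close_job(): hands the job in; it is judged then, once.
The state is a dict: "clock": time; "qpos": joint angles; "joint_vel": joint speeds; "tau": joint torques, N m; "eef_pos": TCP position; "tcp_rot": TCP orientation; "contact_force": force on the tool from outside, world axes, zero at the start; "ft_torque": the same for the moment, N m; "grip_width": finger opening in mm; "grasp_force": force on a finger pad.
Only numpy, scipy, OpenCV 4.12 (cv2) and the standard library are available. Lean on these libraries where they do the work, as an engineer would, in place of code of your own. Each camera call takes 0.05 s, during which the arm holds its last target. There are 200 camera calls.

TASK

Set up the prep counter: line up the four steel seasoning pots on the row of four black rubber pads in order of height, the tallest on the pad next to the stack of white saucers, stepping down to the lowest on the pad next to the cardboard carton. Each pot stands upright and centred on its own pad, let go; never tip a pot over, and leave the saucers and the carton where they are.

Things in the scene. Friction and masses are not known exactly. Their poses are not given: they have to be found in the camera images.
- cone_shaker_mid (a point): the tallest pot: slim round steel shaker, outside diameter 46 mm, with a white cone-shaped top. Straight steel wall from the foot up to 82 mm. Total height 106 mm. The point is on its axis, half-way up (53 mm above its underside); z is its axis, up. Loose, at the start upright on the counter, mass 0.1 to 0.35 kg
- lid_pot_mid (a point): round steel pot, outside diameter 58 mm, with a flat black lid (54 mm across). Straight steel wall from the foot up to 79 mm. Total height 87 mm. The point is on its axis, half-way up (43.5 mm above its underside); z is its axis, up. Loose, at the start upright on the counter, mass 0.1 to 0.35 kg
- dome_shaker_mid (a point): round steel shaker, outside diameter 50 mm, with a domed steel top pierced with small dark holes. Straight steel wall from the foot up to 54 mm. Total height 68 mm. The point is on its axis, half-way up (34 mm above its underside); z is its axis, up. Loose, at the start upright on the counter, mass 0.1 to 0.35 kg
- squat_pot_mid (a point): the lowest pot: wide round steel pot, outside diameter 64 mm, with a flat white lid (60 mm across). Straight steel wall from the foot up to 42 mm. Total height 50 mm. The point is on its axis, half-way up (25 mm above its underside); z is its axis, up. Loose, at the start upright on the counter, mass 0.1 to 0.35 kg
- pad1: one of four identical black rubber pads, round, 72 mm diameter, 4 mm thick, fixed in a straight row on a flat fixed aluminium tray (120 x 600 mm, its top 8 mm above the counter). Origin at the centre of its underside, so pots stand 4 mm above it (12 mm above the counter); z up; its x axis points across the row and its y axis along it. Neighbouring pads are 90 mm apart. The number in the name says nothing about its place in the row
- pad2: one of four identical black rubber pads, round, 72 mm diameter, 4 mm thick, fixed in a straight row on a flat fixed aluminium tray (120 x 600 mm, its top 8 mm above the counter). Origin at the centre of its underside, so pots stand 4 mm above it (12 mm above the counter); z up; its x axis points across the row and its y axis along it. Neighbouring pads are 90 mm apart. The number in the name says nothing about its place in the row
- pad3: one of four identical black rubber pads, round, 72 mm diameter, 4 mm thick, fixed in a straight row on a flat fixed aluminium tray (120 x 600 mm, its top 8 mm above the counter). Origin at the centre of its underside, so pots stand 4 mm above it (12 mm above the counter); z up; its x axis points across the row and its y axis along it. Neighbouring pads are 90 mm apart. The number in the name says nothing about its place in the row
- pad4: one of four identical black rubber pads, round, 72 mm diameter, 4 mm thick, fixed in a straight row on a flat fixed aluminium tray (120 x 600 mm, its top 8 mm above the counter). Origin at the centre of its underside, so pots stand 4 mm above it (12 mm above the counter); z up; its x axis points across the row and its y axis along it. Neighbouring pads are 90 mm apart. The number in the name says nothing about its place in the row
- saucers: stack of white saucers, 96 mm diameter, 56 mm high, loose but heavy, on the tray just beyond one end of the row of pads (either end), 105 mm from the last pad's centre. Origin at the centre of its underside. It marks the end of the row for the tallest pot; leave it where it is
- carton: cardboard carton, 80 x 80 x 60 mm high, loose but heavy, on the tray just beyond the other end of the row, 105 mm from the last pad's centre. Origin at the centre of its underside. Leave it where it is
Not all that is in view belongs to the job. What is shaped like the part that bears squat_pot_mid but green is not meant.

How it is judged:
By the outcome, as a careful person would: the job done as asked, in the order asked, and still so for the second after the job is handed in, with the robot touching nothing.
It also fails if it takes over 96 s, if anything falls off the work surface, if the arm or the gripper's body presses on something with over 40 N, if the wrist force passes 120 N, or if a joint passes its speed limit or range.

## Working session

There is one attempt and no reset: what is moved stays moved. The work goes in short steps, Python scripts to look and compute and a tool call to move; the robot and the scene stay as the last step left them, time stands still between calls to the robot, and variables do not carry over. Pictures are saved under pics/ and viewed, at most 14 in all, crops included, and the job is handed in when it is done.

Besides the shell and the picture viewer there is one more tool, called after "Emit:" by a JSON object that holds its "api" and its "payload". carry_out: Moves the arm, as the interface text tells. Its arguments: {"type":"object","properties":{"xyz":{"type":"array"},"dr":{"type":"array"},"claw":{"type":"number"},"grip_force":{"type":"number"}},"required":["xyz","dr"]}

```bash
mkdir -p pics
cat > h.py <<'E'
from station import r
import numpy as np, cv2
from scipy.spatial.transform import Rotation as R
def cap(n):
    s=r.get_state(); im,d=r.capture(n); c=r.camera_info(n)
    f=im.shape[0]/2/np.tan(np.radians(c["fov_y"])/2)
    if n=="wrist":
        T=np.eye(4);T[:3,:3]=R.from_rotvec(s["tcp_rot"]).as_matrix();T[:3,3]=s["eef_pos"];T=T@np.array(c["T_tool_cam"])
    else:
        T=np.eye(4);T[:3,:3]=R.from_rotvec(c["rvec"]).as_matrix();T[:3,3]=np.ravel(c["tvec"]);T=np.linalg.inv(T)
    v,u=np.mgrid[:im.shape[0],:im.shape[1]]
    P=np.stack([(u-c["cx"])/f*d,(v-c["cy"])/f*d,d],-1)@T[:3,:3].T+T[:3,3]
    P[d<=0]=np.nan
    return im,d,P
def save(im,n): cv2.imwrite("pics/"+n,im[:,:,::-1])
E
python3 - <<'E'
from h import *
s=r.get_state();print(s)
for n in("scene","side"):
    im,d,P=cap(n);save(im,n+"0.png");np.savez(n+"0.npz",im=im,P=P);print(r.camera_info(n))
E
```

```text
{'clock': 0.0, 'qpos': array([9.74332591e-01, 3.14030848e-01, 4.49720958e-02, 1.30360674e+00,
       1.14190511e-05, 1.43121551e+00]), 'joint_vel': array([ 1.24255337e-03, -1.19075800e-03,  8.74317560e-04, -3.40968793e-05,
       -1.05723732e-03, -5.78337932e-04]), 'tau': array([ 7.65991517e-04, -4.80622315e+01,  2.98538464e+01,  1.92866806e-02,
       -2.32487173e-04, -4.13454632e-05]), 'eef_pos': array([253.38331755, 515.61981214, 247.38871424]), 'tcp_rot': array([-7.11289323e-01, -3.05930919e+00,  2.73243278e-03]), 'contact_force': array([ 0.01003613, -0.42315345,  0.22393194]), 'ft_torque': array([0.01084562, 0.00438871, 0.02042284]), 'grasp_force': 0.0, 'grip_width': 85.45889661138496}
{'fov_y': 45.837207862161044, 'cx': 281.09864630167453, 'cy': 208.05515295269328, 'rvec': array([ 0.83310086,  2.72013023, -0.82128591]), 'tvec': array([ 405.78073195, -167.6047003 , 1409.64413963])}
{'fov_y': 44.904209443172604, 'cx': 281.28023808871126, 'cy': 211.41926663027124, 'rvec': array([ 2.29712815, -0.8473385 ,  0.33981347]), 'tvec': array([-379.64816291,  275.15886385, 1042.27611217])}
```

View pics/scene0.png

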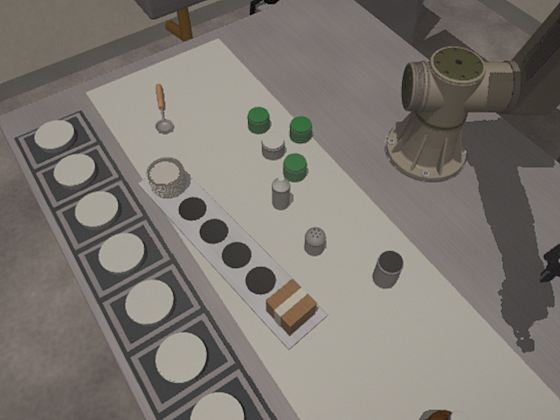

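View pics/side0.png

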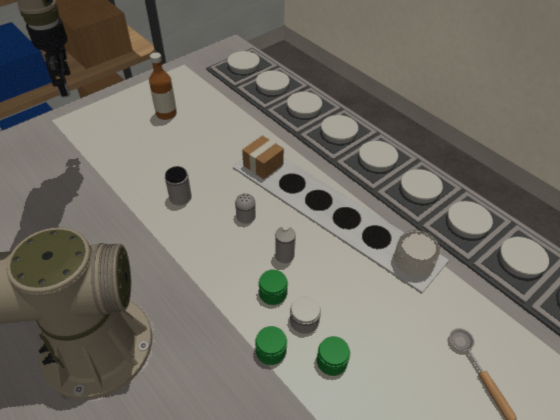

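The scene view shows the saucers at (166,178) and pads at (193,208), (214,231), (236,255) and (260,280). The carton is at (292,306). The pots are the cone (281,192), black lid (388,268), dome (315,240) and white squat (273,146), which stands among three green decoys. The side view agrees.

```bash
cat > m.py <<'E'
from h import *
from scipy.optimize import least_squares
D={n:np.load(n+"0.npz") for n in("scene","side")}
px={"scene":dict(cone=(281,192),lid=(388,266),dome=(315,238),squat=(273,146),g1=(258,118),g2=(300,129),g3=(294,165),p1=(193,208),p2=(214,231),p3=(236,255),p4=(260,280),sau=(166,178),car=(292,306)),
"side":dict(cone=(285,245),lid=(178,185),dome=(245,207),squat=(305,313),g1=(334,355),g2=(271,345),g3=(273,286),p1=(377,237),p2=(347,217),p3=(319,200),p4=(292,183),sau=(417,250),car=(263,157))}
for k in px["scene"]:
  for n in D:
    im,P=D[n]["im"],D[n]["P"]; u,v=px[n][k]; c=P[v,u]
    if k[0]=="p":
        m=(im.max(-1)<60)&(np.hypot(P[...,0]-c[0],P[...,1]-c[1])<60)
        Q=P[m]; print(k,n,m.sum(),np.round((np.nanmin(Q,0)+np.nanmax(Q,0))/2,1),np.ptp(Q,axis=0).round(0))
    else:
        m=np.hypot(P[...,0]-c[0],P[...,1]-c[1])<70
        m&=P[...,2]>14
        lab=cv2.connectedComponents(m.astype(np.uint8))[1]; Q=P[(lab==lab[v,u])&m]
        zt=np.nanpercentile(Q[:,2],98); T=Q[Q[:,2]>zt-(6 if k not in("dome","cone") else 200)]
        if k in("dome","cone"):
            W=Q[(Q[:,2]>18)&(Q[:,2]<(50 if k=="dome" else 78))]; rad=25 if k=="dome" else 23
            o=least_squares(lambda p:np.hypot(W[:,0]-p[0],W[:,1]-p[1])-rad,W[:,:2].mean(0)-0,loss="soft_l1"); mid=o.x
            # far side candidate removed: keep solution farther from the camera
        else: mid=(T.min(0)+T.max(0))[:2]/2
        print(k,n,len(Q),"c",c.round(0),"zt",zt.round(1),"mid",mid.round(1),"ext",np.ptp(T,axis=0).round(0))
E
python3 m.py
```

```text
cone scene 488 c [456. -53.  83.] zt 106.2 mid [442.7 -73.3] ext [46. 46. 94.]
cone side 614 c [433. -91.  66.] zt 106.4 mid [446.1 -76.1] ext [47. 48. 95.]
lid scene 802 c [373. 249.  86.] zt 90.2 mid [360.4 243.9] ext [52. 53.  8.]
lid side 744 c [350. 214.  73.] zt 89.4 mid [361.8 238.9] ext [53. 56.  8.]
dome scene 462 c [458.  92.  68.] zt 70.6 mid [448.8  82.8] ext [49. 49. 59.]
dome side 462 c [441.  65.  54.] zt 69.8 mid [452.4  80.1] ext [49. 50. 57.]
squat scene 484 c [ 374. -211.   50.] zt 53.4 mid [ 362.7 -228. ] ext [59. 58.  8.]
squat side 851 c [ 357. -241.   48.] zt 53.0 mid [ 364.5 -233.8] ext [58. 59.  8.]
g1 scene 451 c [ 351. -322.   49.] zt 52.9 mid [ 344.2 -330.3] ext [59. 61.  9.]
g1 side 969 c [ 337. -345.   50.] zt 52.6 mid [ 344.9 -337.9] ext [59. 60.  9.]
g2 scene 463 c [ 277. -222.   49.] zt 52.9 mid [ 264.9 -235.8] ext [60. 59.  9.]
g2 side 930 c [ 258. -251.   50.] zt 52.5 mid [ 265.7 -240.7] ext [59. 60.  8.]
g3 scene 514 c [ 365. -125.   51.] zt 52.7 mid [ 356.4 -132.3] ext [58. 59.  7.]
g3 side 777 c [ 349. -149.   50.] zt 52.6 mid [ 358.3 -137.9] ext [59. 59.  8.]
p1 scene 464 [ 645.6 -168.7   12. ] [66. 94. 12.]
p1 side 496 [ 646.7 -170.7   12.5] [74. 90. 12.]
p2 scene 444 [634.8 -91.3  11.7] [ 67. 120.  12.]
p2 side 464 [634.4 -93.3  11.2] [ 69. 118.  12.]
p3 scene 377 [622.4  -1.4  12. ] [ 67. 119.  13.]
p3 side 434 [623.   -7.3  12.1] [ 68. 119.  12.]
p4 scene 460 [610.4  75.2  11.7] [69. 95. 11.]
p4 side 391 [610.7  71.8  11. ] [69. 93. 10.]
sau scene 1254 c [ 666. -266.   60.] zt 64.5 mid [ 658.6 -283. ] ext [ 94. 100.   9.]
sau side 1658 c [ 653. -290.   60.] zt 64.5 mid [ 662.5 -286.7] ext [101.  97.   8.]
car scene 1708 c [600. 201.  70.] zt 71.5 mid [597.2 191.8] ext [88. 88.  8.]
car side 1170 c [579. 164.  66.] zt 71.2 mid [596.5 184.9] ext [90. 84.  8.]
```

```bash
cat > plan.py <<'E'
import sys
from h import *
# usage: plan.py x y z yawdeg(tool x in world) rows ; commanded pose assumed = measured
def plan(x,y,z,yaw,n):
    s=r.get_state(); p=s["eef_pos"].copy(); M=R.from_rotvec(s["tcp_rot"])
    a=np.radians(yaw); G=R.from_matrix(np.array([[np.cos(a),np.sin(a),0],[np.sin(a),-np.cos(a),0],[0,0,-1]]))
    D=(M.inv()*G).as_rotvec(); st=R.from_rotvec(D/n); d=(np.array([x,y,z])-p)/n
    print("dr/row",(D/n).round(4),"total",D.round(3))
    for i in range(n): print((M.inv().apply(d)/30).round(2).tolist(),end=","); M=M*st
    print()
if __name__=="__main__":
    v=list(map(float,sys.argv[1:])); plan(*v[:4],int(v[4]))
E
python3 plan.py 361 241 200 97.65 10
python3 - <<'E'
from h import *
print(np.array(r.camera_info("wrist")["T_tool_cam"]).round(2),r.camera_info("wrist")["fov_y"])
D={n:np.load(n+"0.npz") for n in("scene","side")}
u=np.array([-.1334,.991]);w=np.array([.991,.1334]);c0=np.array([628.6,-48.2])
for n in D:
  im,P=D[n]["im"],D[n]["P"]
  for k in(-135,-45,45,135):
    c=c0+u*k
    for _ in range(3):
      m=(im.max(-1)<60)&(np.hypot(P[...,0]-c[0],P[...,1]-c[1])<44)
      Q=P[m][:,:2]; c=(u*((Q@u).min()+(Q@u).max())/2+w*((Q@w).min()+(Q@w).max())/2)
    print(n,k,c.round(1),np.ptp(Q@u).round(),np.ptp(Q@w).round(), np.nanmedian(P[m][:,2]).round(1))
E
```

```text
dr/row [-0.0002  0.0001  0.0981] total [-0.002  0.001  0.981]
[-0.73, -0.66, 0.16],[-0.79, -0.59, 0.16],[-0.84, -0.51, 0.16],[-0.89, -0.42, 0.16],[-0.92, -0.34, 0.16],[-0.95, -0.24, 0.16],[-0.97, -0.15, 0.16],[-0.98, -0.05, 0.16],[-0.98, 0.04, 0.16],[-0.97, 0.14, 0.16],
[[-0.0000e+00 -9.5000e-01 -3.1000e-01  7.9190e+01]
 [ 1.0000e+00 -0.0000e+00  0.0000e+00 -8.0000e-02]
 [-0.0000e+00 -3.1000e-01  9.5000e-01 -1.2617e+02]
 [ 0.0000e+00  0.0000e+00  0.0000e+00  1.0000e+00]] 67.62918197387803
scene -135 [ 645.3 -179.6] 71.0 67.0 11.6
scene -45 [634.3 -89.5] 70.0 67.0 11.6
scene 45 [621.8  -1.2] 68.0 68.0 11.8
scene 135 [610.1  87.3] 70.0 70.0 11.8
side -135 [ 646.5 -182.4] 67.0 75.0 11.7
side -45 [634.1 -93.4] 68.0 69.0 11.7
side 45 [622.4  -5. ] 70.0 69.0 11.7
side 135 [610.3  84.8] 69.0 69.0 11.8
```

Emit:
{"api": "carry_out", "payload": {"xyz": [[-0.73,-0.66,0.16],[-0.79,-0.59,0.16],[-0.84,-0.51,0.16],[-0.89,-0.42,0.16],[-0.92,-0.34,0.16],[-0.95,-0.24,0.16],[-0.97,-0.15,0.16],[-0.98,-0.05,0.16]], "dr": [[0,0,0.122],[0,0,0.122],[0,0,0.122],[0,0,0.122],[0,0,0.122],[0,0,0.122],[0,0,0.122],[0,0,0.122]]}}

```text
clock: 0.77
eef_pos: [321.1, 289.1, 209.3]
tcp_rot: [-2.07, -2.363, 0.001]
contact_force: [1.2, -0.4, -0.5]
grip_width: 85.5
grasp_force: 0.0
```

```bash
python3 plan.py 361 241 200 97.65 3
python3 - <<'E'
from h import *
print(r.get_state()["eef_pos"])
im,d,P=cap("wrist");save(im,"w1.png")
E
```

```text
dr/row [-0.0001  0.0001 -0.0004] total [-0.     0.    -0.001]
[-0.59, 0.37, 0.1],[-0.59, 0.37, 0.1],[-0.59, 0.37, 0.1],
[321.06216013 289.05250162 209.34717542]
```

View pics/w1.png

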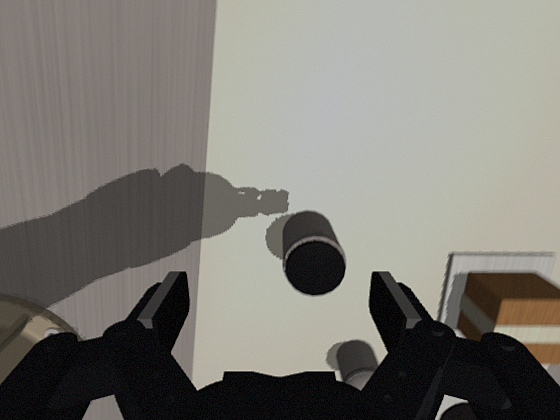

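The black lid is at (314,265), between and ahead of the open fingers. The carton is at the right and the dome pot at (355,360). Next I measure the lid.

```bash
cat > top.py <<'E'
from h import *
def top(u,v,z0,z1,rad=60):
    im,d,P=cap("wrist"); m=(P[...,2]>z0)&(P[...,2]<z1)
    lab=cv2.connectedComponents(m.astype(np.uint8))[1]
    Q=P[lab==lab[v,u]] if m[v,u] else P[m]
    c=np.nanmedian(Q,axis=0)
    (a,b),rr=cv2.minEnclosingCircle(Q[:,:2].astype(np.float32))
    print("n",len(Q),"mid",((Q.min(0)+Q.max(0))/2).round(1),"ext",np.ptp(Q,axis=0).round(1),"circ",round(a,1),round(b,1),round(rr,1),"z",c[2].round(1)); return im,P
E
python3 -c "
from top import *
im,P=top(314,265,82,95)"
```

```text
n 2689 mid [360.2 240.8  85.7] ext [53.  53.4  7.4] circ 360.3 240.6 27.0 z 87.4
```

Emit:
{"api": "carry_out", "payload": {"xyz": [[-0.6,0.36,0.2],[-0.6,0.36,0.2],[-0.57,0.36,0.2],[0,0,0.95],[0,0,0.95],[0,0,0.95],[0,0,0.95],[0,0,0.8]], "dr": [[0,0,0],[0,0,0],[0,0,0],[0,0,0],[0,0,0],[0,0,0],[0,0,0],[0,0,0]]}}

```text
clock: 1.53
eef_pos: [360.0, 242.7, 52.2]
tcp_rot: [-2.061, -2.37, 0.001]
contact_force: [0.1, 0.1, -0.2]
grip_width: 85.6
grasp_force: 0.0
```

Emit:
{"api": "carry_out", "payload": {"xyz": [[0,0,0],[0,0,0],[0,0,0],[0,0,0],[0,0,0],[0,0,0]], "dr": [[0,0,0],[0,0,0],[0,0,0],[0,0,0],[0,0,0],[0,0,0]], "claw": 1, "grip_force": 40}}

```text
clock: 2.03
eef_pos: [361.4, 242.8, 55.0]
tcp_rot: [2.062, 2.369, 0.003]
contact_force: [-0.0, 0.1, -1.0]
grip_width: 57.1
grasp_force: 42.9
```

Emit:
{"api": "carry_out", "payload": {"xyz": [[0,0,-0.7],[0,0,-0.9],[0,0,-0.9],[0,0,-0.9],[-0.9,0.55,0],[-0.9,0.55,0],[-0.9,0.55,0],[-0.9,0.55,0]], "dr": [[0,0,0],[0,0,0],[0,0,0],[0,0,0],[0,0,0],[0,0,0],[0,0,0],[0,0,0]]}}

```text
clock: 2.7
eef_pos: [441.8, 143.6, 156.9]
tcp_rot: [2.061, 2.369, 0.003]
contact_force: [0.3, 0.1, -1.5]
grip_width: 57.4
grasp_force: 43.7
```

Emit:
{"api": "carry_out", "payload": {"xyz": [[-0.95,0.6,0],[-0.95,0.6,0],[-0.95,0.6,0],[-0.95,0.6,0],[-0.95,0.6,0],[-0.95,0.6,0],[-0.95,0.6,0],[-0.95,0.6,0]], "dr": [[0,0,0],[0,0,0],[0,0,0],[0,0,0],[0,0,0],[0,0,0],[0,0,0],[0,0,0]]}}

```text
clock: 3.37
eef_pos: [615.7, -63.0, 156.4]
tcp_rot: [2.063, 2.369, 0.001]
contact_force: [0.3, 0.2, -2.0]
grip_width: 57.1
grasp_force: 43.7
```

```bash
python3 plan.py 634.3 -91.4 140 97.65 3
python3 - <<'E'
from h import *
print(r.get_state()["eef_pos"])
im,d,P=cap("wrist");save(im,"w2.png");np.savez("w2.npz",im=im,P=P)
E
```

```text
dr/row [0.0002 0.     0.0014] total [0.001 0.    0.004]
[-0.34, 0.16, 0.18],[-0.34, 0.16, 0.18],[-0.34, 0.16, 0.18],
[615.70273838 -63.04793207 156.36867479]
```

View pics/w2.png

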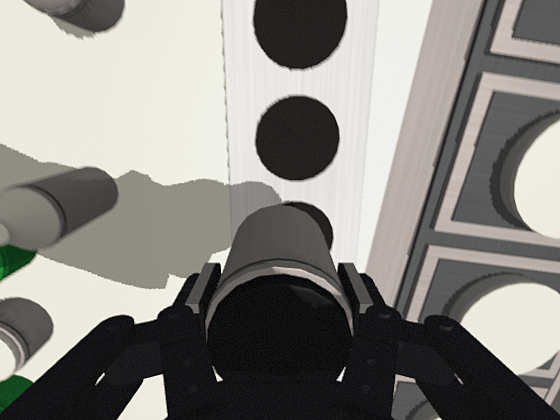

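The pot is held upright. Pads p3 (297,138) and p4 (300,20, cut off at the picture's edge) are visible, and p2 lies under the pot at (310,225). I can measure p3 and also the centre of the held lid.

Run:
```python
from h import *
z=np.load("w2.npz");im,P=z["im"],z["P"]
m=(im.max(-1)<50)&(P[...,2]<25)&(P[...,2]>2)
n,lab,st,_=cv2.connectedComponentsWithStats(m.astype(np.uint8))
for u,v in((297,138),(300,25)):
  Q=P[lab==lab[v,u]]; (a,b),rr=cv2.minEnclosingCircle(Q[:,:2].astype(np.float32)); print(a,b,rr,np.median(Q[:,2]),np.ptp(Q,axis=0))
T=P[(np.abs(P[...,0]-615)<50)&(np.abs(P[...,1]+63)<50)&(P[...,2]>150)&(P[...,2]<230)&(P[...,1]>-120)]
h=np.histogram(T[:,2],20);print(h[0],h[1].round())
```

```text
623.856201171875 -5.645266532897949 35.23768997192383 12.506309579396543 [69.60382712 68.99102228  8.1098994 ]
612.3121337890625 82.71975708007812 35.301448822021484 12.546294470287023 [68.76987719 50.53491476  9.57290411]
[  546   640   706   761   800   829   990  2328  1090 10917  2333  2184
  2779   635   789  1528  2285  2816  3084  2408] [150. 154. 158. 162. 166. 170. 174. 178. 182. 186. 190. 194. 198. 202.
 206. 210. 214. 218. 222. 226. 230.]
```

```bash
python3 - <<'E'
from h import *
z=np.load("w2.npz");im,P=z["im"],z["P"]
m=(P[...,2]>184)&(P[...,2]<192)&(np.hypot(P[...,0]-615,P[...,1]+63)<36)&(im.max(-1)<60)
Q=P[m];print(((Q.min(0)+Q.max(0))/2).round(1),np.ptp(Q,axis=0),cv2.minEnclosingCircle(Q[:,:2].astype(np.float32)),np.median(Q[:,2]))
E
python3 plan.py 635.5 -94 70 97.65 1
```

```text
[613.5 -60.2 188. ] [67.44090094 44.01685309  7.95293799] ((613.890869140625, -54.744911193847656), 34.104793548583984) 189.3137072555345
dr/row [0.005  0.0048 0.0002] total [0.005 0.005 0.   ]
[-0.9, 0.37, 2.88],
```

Emit:
{"api": "carry_out", "payload": {"xyz": [[-0.42,0.19,0],[-0.42,0.19,0],[0,0,0.7],[0,0,0.7],[0,0,0.7],[0,0,0.5],[0,0,0.2],[0,0,0]], "dr": [[0,0,0],[0,0,0],[0,0,0],[0,0,0],[0,0,0],[0,0,0],[0,0,0],[0,0,0]]}}

```text
clock: 4.08
eef_pos: [628.2, -84.5, 70.3]
tcp_rot: [-2.061, -2.367, 0.002]
contact_force: [0.2, -0.6, -1.5]
grip_width: 57.5
grasp_force: 43.9
```

Emit:
{"api": "carry_out", "payload": {"xyz": [[0,0,0.05],[0,0,0.05],[0,0,0.03],[0,0,0]], "dr": [[0,0,0],[0,0,0],[0,0,0],[0,0,0]]}}

```text
clock: 4.42
eef_pos: [630.2, -85.0, 68.9]
tcp_rot: [2.062, 2.368, 0.001]
contact_force: [-0.1, 0.0, -1.8]
grip_width: 57.2
grasp_force: 43.9
```

```bash
python3 plan.py 635.5 -94 70 97.65 1;python3 - <<'E'
from h import *
for i in range(4):
    s=r.get_state();print(s["clock"],s["eef_pos"],s["qpos"].round(4))
    r.capture("wrist")
E
```

```text
dr/row [0.0016 0.0006 0.0045] total [0.002 0.001 0.005]
[-0.32, 0.13, -0.03],
4.4167 [630.17827284 -85.01815516  68.94556652] [-2.6030e-01  5.2990e-01 -7.7200e-02  9.6200e-01  1.0000e-04  1.1725e+00]
4.4667 [630.05589903 -84.98286644  68.83957548] [-2.6030e-01  5.3000e-01 -7.7300e-02  9.6210e-01  1.0000e-04  1.1724e+00]
4.5167 [629.95861341 -84.97191402  68.6997912 ] [-2.6030e-01  5.3010e-01 -7.7500e-02  9.6210e-01  1.0000e-04  1.1725e+00]
4.5667 [629.89926394 -84.99361327  68.60099366] [-0.2603  0.5302 -0.0776  0.962   0.      1.1725]
```

```bash
cat > pads.py <<'E'
from h import *
s=r.get_state();print(s["eef_pos"].round(1))
im,d,P=cap("wrist");save(im,"pads.png")
m=(im.max(-1)<50)&(P[...,2]<25)&(P[...,2]>2)
n,lab,st,_=cv2.connectedComponentsWithStats(m.astype(np.uint8))
for i in range(1,n):
  if st[i,4]>1500:
    Q=P[lab==i]; Q=Q[np.abs(Q[:,2]-12.3)<4];(a,b),rr=cv2.minEnclosingCircle(Q[:,:2].astype(np.float32)); print(st[i],round(a,1),round(b,1),round(rr,1),np.median(Q[:,2]),np.ptp(Q,axis=0))
E
python3 pads.py
```

```text
[629.8 -85.   68.5]
[ 435    0  115  315 1619] 748.4 18.4 0.0 8.39548318488724 [0. 0. 0.]
[  222    37   129   135 13570] 622.8 -4.3 35.6 12.534850499537455 [70.66895053 70.71030735  5.37658765]
```

Emit:
{"api": "carry_out", "payload": {"xyz": [[-0.11,0.06,0],[-0.11,0.06,0],[0,0,0],[0,0,0.03],[0,0,0.03],[0,0,0],[0,0,0]], "dr": [[0,0,0],[0,0,0],[0,0,0],[0,0,0],[0,0,0],[0,0,0],[0,0,0]]}}

```text
clock: 5.25
eef_pos: [634.2, -91.1, 66.5]
tcp_rot: [2.063, 2.369, 0.0]
contact_force: [-0.9, -0.3, -0.3]
grip_width: 57.4
grasp_force: 44.2
```

Emit:
{"api": "carry_out", "payload": {"xyz": [[0,0,0.01],[0,0,0],[0,0,0],[0,0,0],[0,0,0]], "dr": [[0,0,0],[0,0,0],[0,0,0],[0,0,0],[0,0,0]], "claw": 0}}

```text
clock: 5.67
eef_pos: [634.1, -90.9, 65.9]
tcp_rot: [-2.063, -2.369, -0.0]
contact_force: [0.6, 0.1, -0.1]
grip_width: 85.5
grasp_force: 0.0
```

Emit:
{"api": "carry_out", "payload": {"xyz": [[0,0,-0.9],[0,0,-0.9],[0,0,-0.9],[0,0,-0.9],[0,0,-0.3],[0,0,0],[0,0,0],[0,0,0]], "dr": [[0,0,0],[0,0,0],[0,0,0],[0,0,0],[0,0,0],[0,0,0],[0,0,0],[0,0,0]]}}

```text
clock: 6.33
eef_pos: [633.1, -90.7, 181.0]
tcp_rot: [-2.061, -2.367, 0.002]
contact_force: [-0.0, -0.7, 0.5]
grip_width: 85.5
grasp_force: 0.0
```

```bash
cat pads.py > /dev/null; python3 pads.py; python3 -c "
from top import *
im,P=cap('wrist')[0::2]
m=(P[...,2]>92)&(P[...,2]<105)&(np.hypot(P[...,0]-634,P[...,1]+93)<40)
Q=P[m];print(len(Q),((Q.min(0)+Q.max(0))/2).round(1),np.ptp(Q,axis=0),cv2.minEnclosingCircle(Q[:,:2].astype(np.float32)))"
python3 plan.py 449.5 81.5 177 97.65 8
```

```text
[633.1 -90.7 181. ]
[ 241    0   82   34 2003] 612.6 72.2 32.8 12.550569693053632 [65.11804071 28.17471679  5.9100594 ]
[ 241   59   80   84 5226] 622.7 -4.3 35.4 12.524664976576304 [70.04270242 70.37650446  5.6260346 ]
[ 247  258   66   52 2576] 646.3 -182.3 35.6 12.347494351191557 [70.03134012 64.09524019  5.28471407]
4243 [634.4 -92.4  96.9] [54.97342975 55.00140462  9.70506055] ((634.2330322265625, -92.43124389648438), 28.27259635925293)
dr/row [-0.0004 -0.0002  0.0006] total [-0.003 -0.001  0.004]
[0.82, -0.66, 0.02],[0.82, -0.66, 0.02],[0.81, -0.66, 0.02],[0.81, -0.66, 0.02],[0.81, -0.66, 0.02],[0.81, -0.66, 0.02],[0.81, -0.66, 0.02],[0.81, -0.66, 0.02],
```

View pics/pads.png

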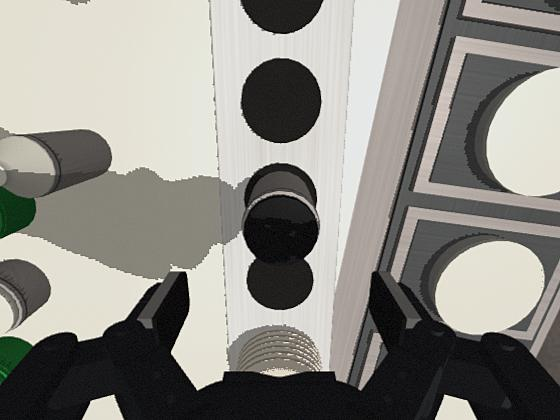

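The lid pot stands on p2, 1 mm off centre: its lid is at (281,228), p3 at (281,100) and p1 at (280,282). Next is the dome pot.

Emit:
{"api": "carry_out", "payload": {"xyz": [[0.6,-0.55,0],[0.98,-0.8,0],[0.98,-0.8,0],[0.98,-0.8,0],[0.98,-0.8,0],[0.98,-0.75,0],[0.98,-0.75,0],[0,0,0]], "dr": [[0,0,0],[0,0,0],[0,0,0],[0,0,0],[0,0,0],[0,0,0],[0,0,0],[0,0,0]]}}

```text
clock: 7.1
eef_pos: [444.8, 83.2, 181.4]
tcp_rot: [-2.054, -2.369, 0.005]
contact_force: [-1.1, 0.6, 1.4]
grip_width: 85.7
grasp_force: 0.0
```

Emit:
{"api": "carry_out", "payload": {"xyz": [[0,0,0],[0,0,0],[0,0,0]], "dr": [[0,0,0],[0,0,0],[0,0,0]]}}

```text
clock: 7.35
eef_pos: [452.2, 79.4, 182.6]
tcp_rot: [2.064, 2.368, 0.0]
contact_force: [-0.9, 0.3, 0.1]
grip_width: 85.3
grasp_force: 0.0
```

```bash
cat > pot.py <<'E'
import sys
from h import *
x,y,z0,z1=map(float,sys.argv[1:5])
s=r.get_state();im,d,P=cap('wrist')
m=(P[...,2]>z0)&(P[...,2]<z1)&(np.hypot(P[...,0]-x,P[...,1]-y)<45)
Q=P[m];print(s["eef_pos"].round(1),len(Q),((Q.min(0)+Q.max(0))/2).round(1),np.ptp(Q,axis=0).round(1),np.round(cv2.minEnclosingCircle(Q[:,:2].astype(np.float32))[0],1))
E
python3 pot.py 450 81 50 75; python3 pot.py 450 81 58 75
```

```text
[452.2  79.4 182.6] 2624 [450.2  81.2  60.3] [50.3 48.3 20.4] [450.1  80.4]
[452.2  79.2 182.6] 2267 [450.1  80.6  64.2] [46.  45.6 12.4] [450.1  80.6]
```

Emit:
{"api": "carry_out", "payload": {"xyz": [[0.06,-0.06,0.6],[0,0,0.85],[0,0,0.85],[0,0,0.85],[0,0,0.85],[0,0,0.7],[0,0,0.3],[0,0,0]], "dr": [[0,0,0],[0,0,0],[0,0,0],[0,0,0],[0,0,0],[0,0,0],[0,0,0],[0,0,0]]}}

```text
clock: 8.12
eef_pos: [447.9, 80.9, 30.8]
tcp_rot: [-2.062, -2.365, 0.005]
contact_force: [-0.3, 0.2, 0.1]
grip_width: 85.4
grasp_force: 0.0
```

Emit:
{"api": "carry_out", "payload": {"xyz": [[0,0,0],[0,0,0],[0,0,0],[0,0,0],[0,0,0],[0,0,0],[0,0,0],[0,0,0]], "dr": [[0,0,0],[0,0,0],[0,0,0],[0,0,0],[0,0,0],[0,0,0],[0,0,0],[0,0,0]], "claw": 1, "grip_force": 40}}

```text
clock: 8.78
eef_pos: [450.8, 81.4, 34.4]
tcp_rot: [2.061, 2.367, 0.003]
contact_force: [-0.4, -0.4, 6.9]
grip_width: 49.1
grasp_force: 41.4
```

Emit:
{"api": "carry_out", "payload": {"xyz": [[0,0,-0.6],[0,0,-0.8],[0,0,-0.6],[-0.7,0.95,0],[-0.7,0.95,0],[-0.7,0.95,0],[-0.7,0.95,0],[-0.5,0.8,0]], "dr": [[0,0,0],[0,0,0],[0,0,0],[0,0,0],[0,0,0],[0,0,0],[0,0,0],[0,0,0]]}}

```text
clock: 9.45
eef_pos: [601.8, 0.9, 93.5]
tcp_rot: [2.063, 2.367, 0.002]
contact_force: [0.2, -0.3, -1.9]
grip_width: 49.0
grasp_force: 42.3
```

Emit:
{"api": "carry_out", "payload": {"xyz": [[-0.28,0.7,0],[0,0,0.4],[0,0,0.6],[0,0,0.3],[0,0,0.1],[0,0,0],[0,0,0],[0,0,0]], "dr": [[0,0,0],[0,0,0],[0,0,0],[0,0,0],[0,0,0],[0,0,0],[0,0,0],[0,0,0]]}}

```text
clock: 10.12
eef_pos: [622.0, -2.9, 52.0]
tcp_rot: [2.062, 2.369, 0.001]
contact_force: [0.4, -0.6, -2.3]
grip_width: 49.2
grasp_force: 42.3
```

```bash
python3 -c "
from h import *
for i in range(3):
  cap('wrist');s=r.get_state();print(s['eef_pos'],s['contact_force'])"
```

```text
[622.15144117  -2.95390391  52.0862707 ] [-0.47324805  0.47402669 -1.28875392]
[622.17579118  -3.0218003   52.05411595] [ 0.53417013  0.30801866 -0.86368401]
[622.11052824  -3.01490296  51.9340838 ] [ 0.57301611 -0.84643518 -0.96946795]
```

Emit:
{"api": "carry_out", "payload": {"xyz": [[-0.03,0.02,0.05],[0,0,0.05],[0,0,0.05],[0,0,0.02],[0,0,0],[0,0,0]], "dr": [[0,0,0],[0,0,0],[0,0,0],[0,0,0],[0,0,0],[0,0,0]]}}

```text
clock: 10.77
eef_pos: [622.4, -3.9, 46.5]
tcp_rot: [2.063, 2.369, 0.001]
contact_force: [-2.5, -0.4, 5.8]
grip_width: 49.4
grasp_force: 42.8
```

Contact: the force has gone to +5.8 N. I release, and pull up with a little clearance.

Emit:
{"api": "carry_out", "payload": {"xyz": [[0,0,0],[0,0,0],[0,0,0],[0,0,0],[0,0,0]], "dr": [[0,0,0],[0,0,0],[0,0,0],[0,0,0],[0,0,0]], "claw": 0}}

```text
clock: 11.18
eef_pos: [622.2, -3.8, 45.6]
tcp_rot: [-2.063, -2.369, 0.0]
contact_force: [0.4, 0.4, -0.6]
grip_width: 85.2
grasp_force: 0.0
```

Emit:
{"api": "carry_out", "payload": {"xyz": [[0,0,-0.6],[0,0,-0.9],[0,0,-0.9],[0,0,-0.9],[0,0,-0.9],[0,0,-0.3],[0,0,0],[0,0,0]], "dr": [[0,0,0],[0,0,0],[0,0,0],[0,0,0],[0,0,0],[0,0,0],[0,0,0],[0,0,0]]}}

```text
clock: 11.85
eef_pos: [622.3, -3.9, 180.4]
tcp_rot: [2.063, 2.369, 0.0]
contact_force: [-0.0, 1.0, -1.3]
grip_width: 85.4
grasp_force: 0.0
```

```bash
python3 pot.py 622 -4 70 90; python3 pads.py; python3 plan.py 444.9 -75 185 97.65 7
```

```text
[622.3  -3.9 180.4] 2492 [622.2  -4.7  76.2] [46.5 45.5 12.4] [622.3  -4.7]
[621.6  -3.8 179.3]
[ 241   55   80   86 5325] 610.8 85.0 35.4 12.533962904785653 [70.16472774 69.84777192  5.36229736]
dr/row [-0.0004 -0.0001  0.0006] total [-0.003 -0.001  0.004]
[-0.22, -0.88, -0.03],[-0.22, -0.88, -0.03],[-0.22, -0.88, -0.03],[-0.22, -0.88, -0.03],[-0.22, -0.88, -0.03],[-0.22, -0.88, -0.03],[-0.22, -0.88, -0.03],
```

The dome pot is 0.6 mm off p3's centre, and p4 is confirmed at (610.8, 85.0). Next is the cone.

Emit:
{"api": "carry_out", "payload": {"xyz": [[-0.22,-0.7,0],[-0.22,-0.95,0],[-0.22,-0.95,0],[-0.22,-0.95,0],[-0.22,-0.95,0],[-0.22,-0.95,0],[-0.22,-0.7,0],[0,0,0]], "dr": [[0,0,0],[0,0,0],[0,0,0],[0,0,0],[0,0,0],[0,0,0],[0,0,0],[0,0,0]]}}

```text
clock: 12.62
eef_pos: [440.9, -75.0, 178.8]
tcp_rot: [-2.062, -2.363, 0.005]
contact_force: [-0.5, 0.3, -0.5]
grip_width: 85.2
grasp_force: 0.0
```

Emit:
{"api": "carry_out", "payload": {"xyz": [[0,0,0],[0,0,0],[0,0,0],[0,0,0]], "dr": [[0,0,0],[0,0,0],[0,0,0],[0,0,0]]}}

```text
clock: 12.95
eef_pos: [446.6, -74.7, 180.4]
tcp_rot: [-2.062, -2.37, -0.0]
contact_force: [-0.0, -0.3, 0.3]
grip_width: 85.2
grasp_force: 0.0
```

```bash
python3 pot.py 445 -75 86 110;python3 pot.py 445 -75 98 110;python3 pot.py 445 -75 78 110
```

```text
[446.6 -74.7 180.4] 1939 [444.2 -75.6  97.4] [38.6 38.5 22.8] [443.8 -75.1]
[446.5 -74.7 180.4] 670 [444.1 -74.1 103.3] [21.9 19.5 10.6] [444.3 -75.1]
[446.4 -74.7 180.5] 2752 [444.3 -75.5  93.2] [46.3 46.4 30.3] [444.2 -75.6]
```

Emit:
{"api": "carry_out", "payload": {"xyz": [[-0.02,-0.07,0.3],[0,0,0.8],[0,0,0.8],[0,0,0.8],[0,0,0.7],[0,0,0.4],[0,0,0.18],[0,0,0]], "dr": [[0,0,0],[0,0,0],[0,0,0],[0,0,0],[0,0,0],[0,0,0],[0,0,0],[0,0,0]]}}

```text
clock: 13.77
eef_pos: [442.6, -75.4, 59.8]
tcp_rot: [-2.061, -2.367, 0.002]
contact_force: [-0.2, -0.2, 0.4]
grip_width: 85.2
grasp_force: 0.0
```

Emit:
{"api": "carry_out", "payload": {"xyz": [[0,0,0],[0,0,0],[0,0,0],[0,0,0],[0,0,0],[0,0,0],[0,0,0],[0,0,0]], "dr": [[0,0,0],[0,0,0],[0,0,0],[0,0,0],[0,0,0],[0,0,0],[0,0,0],[0,0,0]], "claw": 1, "grip_force": 40}}

```text
clock: 14.43
eef_pos: [444.7, -76.2, 62.5]
tcp_rot: [2.062, 2.368, 0.001]
contact_force: [-1.0, -0.1, 5.5]
grip_width: 45.2
grasp_force: 40.6
```

Emit:
{"api": "carry_out", "payload": {"xyz": [[0,0,-0.6],[0,0,-0.8],[0,0,-0.6],[-0.55,0.7,0],[-0.65,0.95,0],[-0.65,0.95,0],[-0.65,0.95,0],[-0.65,0.95,0]], "dr": [[0,0,0],[0,0,0],[0,0,0],[0,0,0],[0,0,0],[0,0,0],[0,0,0],[0,0,0]]}}

```text
clock: 15.1
eef_pos: [591.8, -151.5, 121.3]
tcp_rot: [2.063, 2.369, 0.0]
contact_force: [0.5, 0.2, -1.5]
grip_width: 45.1
grasp_force: 41.4
```

Emit:
{"api": "carry_out", "payload": {"xyz": [[-0.65,0.95,0],[-0.61,0.75,0],[0,0,0.4],[0,0,0.6],[0,0,0.3],[0,0,0.1],[0,0,0],[0,0,0]], "dr": [[0,0,0],[0,0,0],[0,0,0],[0,0,0],[0,0,0],[0,0,0],[0,0,0],[0,0,0]]}}

```text
clock: 15.77
eef_pos: [646.1, -181.1, 79.8]
tcp_rot: [-2.063, -2.369, -0.0]
contact_force: [-0.4, 0.4, -0.6]
grip_width: 45.1
grasp_force: 41.7
```

```bash
python3 -c "
from h import *
for i in range(3):
  cap('wrist');s=r.get_state();print(s['eef_pos'],s['contact_force'])"
```

```text
[ 646.56167109 -181.29960846   80.39498638] [ 0.74167739  0.11523376 -1.66249755]
[ 646.80465822 -181.40089688   80.69585859] [ 0.10950846  0.62082192 -0.71687118]
[ 646.85848667 -181.42479945   80.77321085] [-0.09695668  0.71615958 -1.44215212]
```

Emit:
{"api": "carry_out", "payload": {"xyz": [[-0.05,0,0.05],[0,0,0.05],[0,0,0.05],[0,0,0.04],[0,0,0],[0,0,0]], "dr": [[0,0,0],[0,0,0],[0,0,0],[0,0,0],[0,0,0],[0,0,0]]}}

```text
clock: 16.42
eef_pos: [646.6, -183.0, 74.6]
tcp_rot: [2.063, 2.369, 0.0]
contact_force: [-1.4, 0.6, 5.1]
grip_width: 45.4
grasp_force: 42.0
```

Emit:
{"api": "carry_out", "payload": {"xyz": [[0,0,0],[0,0,0],[0,0,0],[0,0,0],[0,0,0]], "dr": [[0,0,0],[0,0,0],[0,0,0],[0,0,0],[0,0,0]], "claw": 0}}

```text
clock: 16.83
eef_pos: [646.5, -182.8, 73.4]
tcp_rot: [-2.063, -2.369, -0.0]
contact_force: [-0.6, -0.6, -0.4]
grip_width: 85.5
grasp_force: 0.0
```

Emit:
{"api": "carry_out", "payload": {"xyz": [[0,0,-0.6],[0,0,-0.9],[0,0,-0.9],[0,0,-0.9],[0,0,-0.5],[0,0,-0.2],[0,0,0],[0,0,0]], "dr": [[0,0,0],[0,0,0],[0,0,0],[0,0,0],[0,0,0],[0,0,0],[0,0,0],[0,0,0]]}}

```text
clock: 17.5
eef_pos: [646.3, -182.7, 192.8]
tcp_rot: [-2.063, -2.369, 0.0]
contact_force: [0.1, 0.1, -0.5]
grip_width: 85.4
grasp_force: 0.0
```

```bash
python3 pot.py 646.5 -183 90 122; python3 pot.py 634.4 -93 92 105;python3 plan.py 364.6 -231.9 190 115 10
```

```text
[ 646.3 -182.7  192.8] 2747 [ 646.  -182.2  105.1] [45.9 45.7 30.2] [ 646.  -182.1]
[ 645.8 -182.5  192. ] 5593 [634.8 -93.5  97. ] [55.5 56.2 10. ] [634.7 -93.6]
dr/row [-0.0002 -0.0002 -0.0298] total [-0.002 -0.002 -0.298]
[-0.03, -0.95, 0.01],[-0.01, -0.95, 0.01],[0.02, -0.95, 0.01],[0.05, -0.95, 0.01],[0.08, -0.95, 0.01],[0.11, -0.95, 0.01],[0.14, -0.94, 0.01],[0.16, -0.94, 0.01],[0.19, -0.93, 0.01],[0.22, -0.93, 0.01],
```

Emit:
{"api": "carry_out", "payload": {"xyz": [[-0.03,-0.95,0],[-0.01,-0.95,0],[0.02,-0.95,0],[0.05,-0.95,0],[0.08,-0.95,0],[0.11,-0.95,0],[0.14,-0.94,0],[0.16,-0.94,0]], "dr": [[0,0,-0.03],[0,0,-0.03],[0,0,-0.03],[0,0,-0.03],[0,0,-0.03],[0,0,-0.03],[0,0,-0.03],[0,0,-0.03]]}}

```text
clock: 18.27
eef_pos: [419.3, -221.9, 192.1]
tcp_rot: [-1.761, -2.598, -0.0]
contact_force: [-0.0, -0.3, 1.6]
grip_width: 85.7
grasp_force: 0.0
```

Emit:
{"api": "carry_out", "payload": {"xyz": [[0.19,-0.93,0],[0.22,-0.93,0],[0,0,0],[0,0,0],[0,0,0],[0,0,0],[0,0,0]], "dr": [[0,0,-0.03],[0,0,-0.03],[0,0,0],[0,0,0],[0,0,0],[0,0,0],[0,0,0]]}}

```text
clock: 18.85
eef_pos: [365.9, -232.4, 193.3]
tcp_rot: [-1.684, -2.651, -0.0]
contact_force: [0.5, -0.3, -0.7]
grip_width: 85.5
grasp_force: 0.0
```

```bash
python3 pot.py 364 -232 46 58
python3 - <<'E'
from h import *
im,d,P=cap("wrist");save(im,"w4.png")
E
python3 plan.py 364 -232 25 115 1
```

```text
[ 365.9 -232.4  193.3] 3316 [ 363.4 -232.8   49.4] [59.3 59.4  6.7] [ 363.3 -232.7]
dr/row [-0.     -0.0004  0.0027] total [-0.    -0.     0.003]
[0.03, -0.05, 5.61],
```

View pics/w4.png

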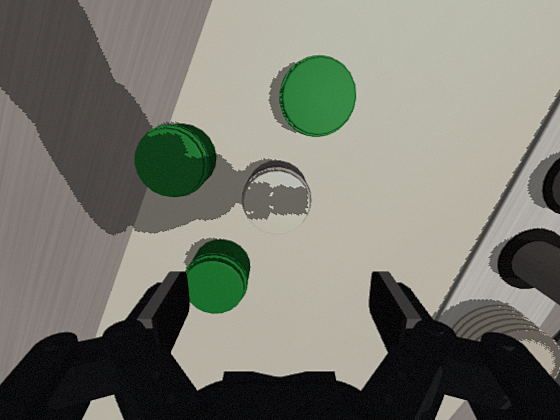

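The white lid is at (277,197), with green decoys at (317,95), (175,160) and (218,277). The fingers come down to the left and right of the white pot, clear of the greens.

Emit:
{"api": "carry_out", "payload": {"xyz": [[0.02,-0.07,0.6],[0,0,0.95],[0,0,0.95],[0,0,0.95],[0,0,0.9],[0,0,0.7],[0,0,0.4],[0,0,0.16]], "dr": [[0,0,0],[0,0,0],[0,0,0],[0,0,0],[0,0,0],[0,0,0],[0,0,0],[0,0,0]]}}

```text
clock: 19.62
eef_pos: [362.2, -231.5, 23.2]
tcp_rot: [-1.683, -2.648, -0.001]
contact_force: [0.3, -0.4, -0.2]
grip_width: 85.5
grasp_force: 0.0
```

Emit:
{"api": "carry_out", "payload": {"xyz": [[0,0,0],[0,0,0],[0,0,0],[0,0,0],[0,0,0],[0,0,0],[0,0,0],[0,0,0]], "dr": [[0,0,0],[0,0,0],[0,0,0],[0,0,0],[0,0,0],[0,0,0],[0,0,0],[0,0,0]], "claw": 1, "grip_force": 40}}

```text
clock: 20.28
eef_pos: [363.5, -233.3, 26.0]
tcp_rot: [1.685, 2.65, -0.0]
contact_force: [-1.0, 0.3, 4.1]
grip_width: 63.3
grasp_force: 44.4
```

Emit:
{"api": "carry_out", "payload": {"xyz": [[0,0,-0.6],[0,0,-0.9],[0,0,-0.9],[0,0,-0.6],[0,0,0],[0,0,0]], "dr": [[0,0,0],[0,0,0],[0,0,0.075],[0,0,0.075],[0,0,0.075],[0,0,0.075]]}}

```text
clock: 20.78
eef_pos: [363.8, -233.6, 116.8]
tcp_rot: [2.065, 2.363, -0.0]
contact_force: [0.0, 0.2, -2.1]
grip_width: 62.9
grasp_force: 44.7
```

Emit:
{"api": "carry_out", "payload": {"xyz": [[0.6,0.6,0],[0.87,0.88,0],[0.87,0.88,0],[0.87,0.88,0],[0.87,0.88,0],[0.87,0.88,0],[0.87,0.88,0],[0.87,0.88,0]], "dr": [[0,0,0],[0,0,0],[0,0,0],[0,0,0],[0,0,0],[0,0,0],[0,0,0],[0,0,0]]}}

```text
clock: 21.45
eef_pos: [536.8, -4.4, 115.0]
tcp_rot: [-2.063, -2.369, 0.001]
contact_force: [0.5, -0.8, -2.3]
grip_width: 63.2
grasp_force: 44.7
```

Emit:
{"api": "carry_out", "payload": {"xyz": [[0.87,0.88,0],[0.87,0.88,0],[0.7,0.75,0],[0.29,0.3,0],[0,0,0],[0,0,0],[0,0,0],[0,0,0]], "dr": [[0,0,0],[0,0,0],[0,0,0],[0,0,0],[0,0,0],[0,0,0],[0,0,0],[0,0,0]]}}

```text
clock: 22.12
eef_pos: [607.6, 85.5, 115.1]
tcp_rot: [-2.064, -2.367, 0.001]
contact_force: [0.7, -0.4, -1.1]
grip_width: 62.9
grasp_force: 44.8
```

```bash
python3 -c "
from h import *
for i in range(2):
  cap('wrist');s=r.get_state();print(s['eef_pos'],s['contact_force'])"; python3 plan.py 611 84.5 39 97.5 1
```

```text
[607.79504876  85.46066535 115.34301484] [-0.6012539   0.46526667 -1.15147155]
[607.96862658  85.49933809 115.4990132 ] [ 0.32766053 -0.42491548 -0.33819254]
dr/row [-0.0004 -0.      0.0056] total [-0.    -0.     0.006]
[-0.05, 0.1, 2.55],
```

Emit:
{"api": "carry_out", "payload": {"xyz": [[-0.05,0.09,0.4],[0,0,0.7],[0,0,0.7],[0,0,0.4],[0,0,0.15],[0,0,0],[0,0,0],[0,0,0]], "dr": [[0,0,0],[0,0,0],[0,0,0],[0,0,0],[0,0,0],[0,0,0],[0,0,0],[0,0,0]]}}

```text
clock: 22.88
eef_pos: [612.3, 85.2, 45.9]
tcp_rot: [2.062, 2.368, 0.002]
contact_force: [0.9, -0.5, -1.7]
grip_width: 63.2
grasp_force: 44.8
```

Emit:
{"api": "carry_out", "payload": {"xyz": [[0,0,0.05],[0,0,0.05],[0,0,0.05],[0,0,0],[0,0,0]], "dr": [[0,0,0],[0,0,0],[0,0,0],[0,0,0],[0,0,0]]}}

```text
clock: 23.3
eef_pos: [611.4, 85.5, 40.4]
tcp_rot: [-2.063, -2.369, -0.0]
contact_force: [0.0, -0.2, -2.1]
grip_width: 62.9
grasp_force: 44.8
```

Height is 40.4 and contact is expected near 38.

Emit:
{"api": "carry_out", "payload": {"xyz": [[-0.03,-0.01,0.04],[0,0,0.04],[0,0,0.02],[0,0,0],[0,0,0]], "dr": [[0,0,0],[0,0,0],[0,0,0],[0,0,0],[0,0,0]]}}

```text
clock: 23.72
eef_pos: [611.4, 84.4, 38.0]
tcp_rot: [2.063, 2.369, 0.0]
contact_force: [-1.9, 0.1, 4.8]
grip_width: 63.0
grasp_force: 45.3
```

Emit:
{"api": "carry_out", "payload": {"xyz": [[0,0,0],[0,0,0],[0,0,0],[0,0,0],[0,0,0]], "dr": [[0,0,0],[0,0,0],[0,0,0],[0,0,0],[0,0,0]], "claw": 0}}

```text
clock: 24.13
eef_pos: [611.3, 84.5, 37.2]
tcp_rot: [-2.063, -2.369, 0.0]
contact_force: [-0.1, 0.1, 0.4]
grip_width: 85.2
grasp_force: 0.0
```

Emit:
{"api": "carry_out", "payload": {"xyz": [[0,0,-0.6],[0,0,-0.9],[0,0,-0.9],[0,0,-0.9],[0,0,-0.9],[0,0,-0.5],[0,0,0],[0,0,0]], "dr": [[0,0,0],[0,0,0],[0,0,0],[0,0,0],[0,0,0],[0,0,0],[0,0,0],[0,0,0]]}}

```text
clock: 24.8
eef_pos: [612.0, 84.5, 179.2]
tcp_rot: [2.062, 2.368, 0.003]
contact_force: [-0.7, 0.1, -0.9]
grip_width: 85.8
grasp_force: 0.0
```

Emit:
{"api": "carry_out", "payload": {"xyz": [[0,-0.6,-0.3],[0,-0.9,-0.3],[0,-0.9,-0.3],[0,-0.9,0],[0,-0.9,0],[0,-0.5,0],[0,0,0],[0,0,0]], "dr": [[0,0,0],[0,0,0],[0,0,0],[0,0,0],[0,0,0],[0,0,0],[0,0,0],[0,0,0]]}}

```text
clock: 25.47
eef_pos: [470.7, 65.1, 204.3]
tcp_rot: [-2.062, -2.368, 0.001]
contact_force: [0.6, 0.0, -0.8]
grip_width: 85.3
grasp_force: 0.0
```

```bash
python3 pot.py 610.8 85 57 70
python3 - <<'E'
from h import *
im,d,P=cap("side");save(im,"s9.png")
for n,x,y,z0,z1 in(("cone",646.4,-182.5,88,122),("lid",634.5,-93.3,90,105),("dome",622.7,-4.3,68,85),("squat",610.8,85,55,68)):
    m=(P[...,2]>z0)&(P[...,2]<z1)&(np.hypot(P[...,0]-x,P[...,1]-y)<45);Q=P[m];print(n,((Q.min(0)+Q.max(0))/2).round(1),np.ptp(Q,axis=0).round(1))
E
```

```text
[470.7  65.1 204.3] 3448 [611.1  84.8  61. ] [59.8 59.3  7.9] [610.9  84.6]
cone [ 645.3 -183.2  105. ] [45.5 45.4 33.2]
lid [634.6 -96.   96.7] [57.1 54.9 13.2]
dome [621.8  -7.1  76. ] [42.6 45.6 15.9]
squat [612.   82.2  60.7] [61.  63.  11.3]
```

View pics/s9.png

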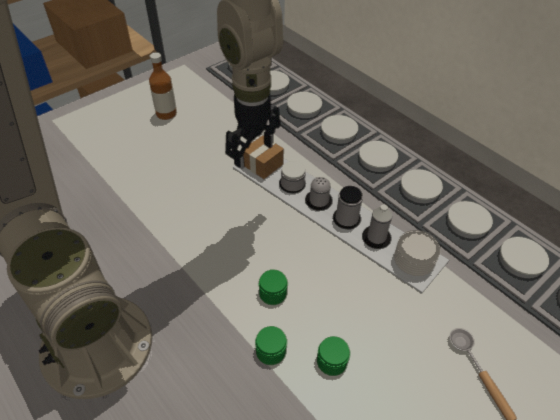

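All four pots stand upright and centred: squat (293,177), dome (319,192), lid (348,207) and cone (380,225). The carton and saucers have not moved, and the gripper is clear.

```bash
python3 -c "
from h import *
print(r.close_job())"
```

```text
the job is handed in; nothing more can be done
None
```

The job is handed in: the four pots stand upright on their pads, each within about 1 mm of centre and in height order from the saucers down to the carton, with the saucers and carton not touched, finished in about 26 s.

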